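# Close the tub, try the locker door, hold it open

### The job

Get ready for the white tub to go into the small yellow reagent locker: first press the tub's blue lid firmly straight down until it is fully home, leaving the tub where it stands. Then, before touching the red release on the locker's roof, tug the door by its white pull to learn whether the hidden catch holds it; if it is caught, free it by sliding the red release towards the hinge side. Swing the self-closing door open at least 45 degrees by its pull, and finish still holding it there by the pull, with the other things on the bench undisturbed.

Things in the scene. Friction and masses are not known exactly. Their poses are not given: they have to be found in the camera images.
- cabinet: yellow sheet-steel reagent locker fixed to the bench, 200 mm deep (x), 200 mm wide (y), 240 mm tall; origin at the centre of its underside. Its own -x looks out of the front; the door hangs on the +y (left) side of the front, its closed outer face 114 mm in front of the origin. A catch hidden under the roof may or may not hold the door, and cannot be seen
- door (a joint): angle of the locker door in rad: 0 closed, grows as it swings out (free edge towards the locker's own -x, clockwise from above), stop at 1.8. A light spring always pulls it shut (about 1.5 to 3 N at the pull). If caught it gives about 0.07 rad (11 mm at the pull) and then stops dead; if not, it keeps coming
- door_hinge (a point): point on the door's vertical hinge line, at the height of pull_grip (212 mm above the bench)
- pull_grip (a point): point to grip on the door's white pull: an upright round post 14 mm thick, 50 mm before the door's face, 155 mm from the hinge along it. The post's top is 24 mm above this point; it is bare for 38 mm below, down to the arm that joins it to the door. Pinch from above. It moves on an arc about door_hinge, so at first slantwise, 20 degrees towards the hinge side. Its -x points out from the face
- release (a joint): travel in m of the red release on the locker's roof: 0 to 0.030, along the locker's own +y (towards the hinge side). It starts near 0, stays where it is left, and takes about 2 to 3 N. Only at the very end of its travel is the catch surely freed; then it stays free
- release_top (a point): centre of the top of the red release's upright fin, 36 mm (locker x) by 12 mm (locker y, the slide direction); the fin stands 28 mm above its 26 mm wide, 44 mm long foot, its top 34 mm above the locker's roof
- tub: loose round white plastic tub, 108 mm across, 98 mm tall without lid, about 0.6 to 1.1 kg; origin at the centre of its underside
- lid_top (a point): the tub's blue press-on lid, a flat disc 116 mm across; this point is the centre of its top face, which is 110 mm above the bench when the lid is fully home, and up to 118 mm when it is not
- tub_lid (a joint): how far the lid has been pressed on, in m: 0 is 8 mm proud, 0.008 is fully home. It starts anywhere between, takes about 6 N to move, and stays where it is left
- beaker: clear glass beaker, 68 mm across, 90 mm tall; origin at the centre of its underside
- wash_bottle: green wash bottle with a red cap and thin red spout, 64 mm across, 168 mm tall; origin at the centre of its underside
- amber_bottle: amber glass reagent bottle with blue cap, 64 mm across, 150 mm tall; origin at the centre of its underside
- white_jar: white jar with black cap, 60 mm across, 90 mm tall; origin at the centre of its underside
- paper_cup: empty paper cup, 66 mm across the rim, 75 mm tall; origin at the centre of its underside
There are look-alikes about, which are no part of the job. What is shaped like the tub but grey or orange is not meant.

How it is judged (in metres and radians):
On the way, in this order (a step that is already met when the one before it is completed fails the run):
1. the tub's lid is fully home and pressed down by the fingers with over 5 N, the release not yet moved (value of joint tub_lid above 0.0065 m and contact force between the fingers and tub_lid above 5 N and distance of release_top from where it was at the start of the episode below 0.004 m), for 0.15 s.
2. the door is tugged by its pull (given way by over 0.035 rad) before the release has been moved (value of joint door above 0.035 rad and contact force between the fingers and door_c2 above 1 N and distance of release_top from where it was at the start of the episode below 0.004 m), for 0.15 s.
At the end, for the whole second after the job is handed in: door open at least 45 degrees (0.74 rad accepted) and still, the fingers holding its pull with over 1 N; tub lid within 1.5 mm of fully home; tub upright and within 40 mm of where it stood (value of joint door above 0.74 rad and velocity of joint door between -0.05 and 0.05 rad/s and contact force between the fingers and door_c2 above 1 N and value of joint tub_lid above 0.0065 m and distance of tub from where it was at the start of the episode below 0.04 m and angle between tub's own z axis and vertical below 0.1 rad); the arm keeps its last pose, push and grip.
It fails at once if a bystander is shifted by over 30 mm or tipped (distance of any of beaker, wash_bottle, amber_bottle, white_jar, paper_cup from where it was at the start of the episode above 0.03 m or angle between any of beaker, wash_bottle, amber_bottle, white_jar, paper_cup's own z axis and vertical above 0.35 rad).
It fails at once if the tub is shifted by over 40 mm or tipped (distance of tub from where it was at the start of the episode above 0.04 m or angle between tub's own z axis and vertical above 0.3 rad).
It also fails if it takes over 66 s, if anything falls off the work surface, if the arm or the gripper's body presses on something with over 40 N, if the wrist force passes 120 N, or if a joint passes its speed limit or range.

### The arm

A 7-joint arm with a two-finger parallel gripper is mounted at the origin on the work surface. World frame = base frame: x ahead of the robot, y to its left, z up, the work surface at z = 0. Lengths are in m, angles in degrees, forces in N, time in s.
With the tool pointing down it reaches from about 0.4 to 0.9 m from the base axis. Payload 5.6 kg.
Tool frame: the origin (TCP) lies between the finger pads; the fingertips stand 14 mm ahead of it and the grasp point (between the pads) lies 5 mm behind it; z points along the fingers, y is the line along which they close (so a half turn about z gives the same grasp; the last joint's range is limited). The gripper opens to 92 mm and grips with 3 to 60 N. Pads are 20 mm wide; open, the fingers measure 128 mm over their backs; the gripper's body (75 mm by 189 mm) begins 69 mm behind the grasp point.
Start: joints at [69.271, 26.786, -0.665, 91.828, 0.344, 61.387, -3.226], TCP at [0.204, -0.617, 0.229] pointing down, gripper open.
Joint ranges: [-144.91, 144.91], [-17.63, 115.5], [-89.93, 88.59], [15.96, 139.68], [-74.01, 254.01], [8.47, 105.57], [-167.45, 167.45]. Speed limits (degrees/s): [147.25, 147.25, 180, 180, 180, 180, 180].

### API

Orientations are given as a 3x3 rotation matrix whose columns are the frame's x, y, z axes.
In Python, from bench import arm gives the robot as it stands.
- The arm moves only by the tool carry_out, never from a script. Its argument "commands" is a list of rows, each an object of numbers: "dx", "dy", "dz": the shift along the tool's x, y, z in mm; "rx", "ry", "rz": the turn, a rotation vector about the tool's x, y, z in rad; "jaw": the opening, from 0 (shut) to 1 (fully open). A call has 1 to 10 rows; each row shifts and turns the commanded pose from where the row before left it, along the tool's axes as they then stand; what a row does not reach is not made up. A row lasts 1/8 s, in which the tool goes at most 62.5 mm and 10.7 degrees, less where a joint would pass 70% of its speed; a pose out of reach is approached as far as the arm can. A call is refused whole if a number of a shift passes 62.5 or a number of a turn 0.188, either way. A call with a gripper value outside its range is refused whole. The fingers move at their own pace and stop on an object; the grip force is fixed at half the most. Time passes only in rows, so rows that do not move let the fingers close. It gives the time, the measured TCP pose, the force, the opening and the grip force at its end, in the units of the state.
- arm.get_obs(): the state, without advancing time (a new reading comes with each control period).
- arm.capture(name): name is "scene" or "top"; returns a dict with "pixels" (400x640x3 uint8, red, green, blue), "range_z" (400x640 float32, m along the optical axis (not along the pixel's ray), 0 where there is no reading), "intrinsics" (3x3 intrinsics, pixels), "rvec" (rotation vector, rad) and "tvec" (3), from world to camera coordinates, as OpenCV has them. Camera axes: x right, y down, z forward; pixel columns grow to the right and rows downward; lengths in m; the calibration is good to about 2 mm. A picture is of the moment at which its call begins.
- arm.job_done(): hands the job in; it is judged then, once.
Trained networks look in a picture, given as the dict that the camera call returned (one of the last four; its "shot" number tells which), for a name from the list of things; names that differ only in an ending like _2 or _b are one class to them, and where a whole thing is asked for, a point or a joint stands for the part that bears it (a point fixed in the world has none). Each returns a list of dicts, best first, with "score" (0 to 1); they miss things now and then, are a little off and sometimes report something else, mostly with a low value. They report only what shows in the picture. A call takes as long as a camera call. They do not tell look-alikes from the thing itself.
- arm.spot_in(picture, thing): "bbox" ([left, top, width, height] in pixels, round what is visible of it).
- arm.cut_out(picture, thing): "pixels" (400x640 bool, what is visible of it) and "bbox" ([left, top, width, height] in pixels, round what is visible of it).
- arm.spot_point(picture, thing): "uv" ([column, row] in pixels: a listed point, or the origin of a listed thing).
The state is a dict: "t": time; "q": joint angles; "qd": joint speeds; "effort": joint torques, N m; "tool_pos": TCP position; "eef_rot": TCP orientation; "force": force on the tool from outside, world axes, zero at the start; "moment": the same for the moment, N m; "finger_gap": finger opening in m; "finger_force": force on a finger pad.
Only numpy, scipy, OpenCV 4.12 (cv2) and the standard library are available. Lean on these libraries where they do the work, as an engineer would, in place of code of your own. Each camera call takes 0.05 s, during which the arm holds its last target. There are 200 camera calls.

## Working session

There is one attempt and no reset: what is moved stays moved. The work goes in short steps, Python scripts to look and compute and a tool call to move; the robot and the scene stay as the last step left them, time stands still between calls to the robot, and variables do not carry over. Pictures are saved under pics/ and viewed, at most 10 in all, crops included, and the job is handed in when it is done.

Besides the shell and the picture viewer there is one more tool, called after "Request:" by a JSON object that holds its "api" and its "payload". carry_out: Moves the arm, as the interface text tells. Its arguments: {"type":"object","properties":{"commands":{"type":"array","items":{"type":"object","properties":{"dx":{"type":"number"},"dy":{"type":"number"},"dz":{"type":"number"},"rx":{"type":"number"},"ry":{"type":"number"},"rz":{"type":"number"},"jaw":{"type":"number"}}}}},"required":["commands"]}

```bash
mkdir -p pics
cat > h.py <<'E'
import numpy as np, cv2
from bench import arm
def cam(p):
    R=cv2.Rodrigues(np.array(p["rvec"],float))[0]; return np.array(p["intrinsics"],float),R,np.array(p["tvec"],float).ravel()
def cloud(p):
    K,R,t=cam(p); z=p["range_z"]; v,u=np.mgrid[:400,:640]
    P=np.stack([(u-K[0,2])/K[0,0]*z,(v-K[1,2])/K[1,1]*z,z],-1)
    W=(P-t)@R; W[z==0]=np.nan; return W
def ray(p,uv,h):
    "point on pixel ray at height h"
    K,R,t=cam(p); d=R.T@np.linalg.solve(K,[*uv,1]); c=-R.T@t
    return c+d*(h-c[2])/d[2]
def save(p,n,box=None,s=1):
    im=p["pixels"][:,:,::-1]
    if box: x,y,w,h=box; im=im[y:y+h,x:x+w]
    cv2.imwrite("pics/"+n,cv2.resize(im,None,fx=s,fy=s,interpolation=cv2.INTER_CUBIC))
E
python3 - <<'E'
from h import *
o=arm.get_obs(); print(o["t"],o["tool_pos"],o["eef_rot"],o["finger_gap"])
np.set_printoptions(precision=3,suppress=True)
for n in("scene","top"):
    p=arm.capture(n); save(p,n+".png"); W=cloud(p)
    for th in("pull_grip","door_hinge","release_top","lid_top","tub","cabinet","beaker","wash_bottle","amber_bottle","white_jar","paper_cup"):
        for r in arm.spot_point(p,th)[:3]:
            u,v=np.round(r["uv"]).astype(int)
            print(n,th,round(r["score"],2),r["uv"],W[v,u] if 0<=v<400 and 0<=u<640 else None)
E
```

```text
0.0 [ 0.20350166 -0.61676279  0.22764137] [[ 9.49642423e-01  3.13335093e-01 -6.22078413e-04]
 [ 3.13335699e-01 -9.49641067e-01  1.60715393e-03]
 [-8.71734826e-05 -1.72114092e-03 -9.99998515e-01]] 0.0923386144953531
scene pull_grip 0.64 [275.8, 180.7] [ 0.318 -0.23   0.027]
scene pull_grip 0.57 [331.8, 196.4] [0.583 0.049 0.219]
scene door_hinge 0.72 [373.6, 213.4] [0.633 0.2   0.214]
scene release_top 0.41 [326.2, 200.4] [nan nan nan]
scene lid_top 0.98 [263.1, 194.0] [ 0.508 -0.227  0.114]
scene lid_top 0.81 [241.0, 157.8] [ 0.301 -0.382  0.11 ]
scene lid_top 0.71 [223.1, 185.0] [ 0.502 -0.388  0.125]
scene tub 0.93 [304.5, 193.9] [ 0.404 -0.09   0.052]
scene tub 0.64 [261.5, 214.2] [ 0.539 -0.226  0.039]
scene tub 0.59 [244.2, 180.3] [ 0.349 -0.36   0.034]
scene cabinet 0.67 [334.6, 275.0] [0.838 0.107 0.112]
scene beaker 0.77 [278.6, 176.5] [ 0.317 -0.216  0.055]
scene wash_bottle 0.91 [248.7, 231.4] [ 0.65  -0.243  0.052]
scene amber_bottle 0.78 [438.5, 254.6] [0.609 0.442 0.036]
scene white_jar 0.94 [434.2, 214.5] [0.402 0.425 0.042]
scene paper_cup 0.64 [213.6, 186.5] [ 0.506 -
[... 237 characters left out ...]
lid_top 0.93 [443.0, 202.2] [ 0.503 -0.39   0.121]
top lid_top 0.82 [340.7, 252.2] [ 0.352 -0.097  0.12 ]
top lid_top 0.67 [443.0, 277.6] [ 0.287 -0.386  0.117]
top tub 0.97 [424.6, 271.9] [ 0.302 -0.335  0.118]
top tub 0.8 [337.3, 252.7] [ 0.349 -0.086  0.121]
top tub 0.65 [431.7, 207.7] [ 0.484 -0.358  0.12 ]
top cabinet 0.87 [278.4, 129.8] [0.666 0.082 0.243]
top cabinet 0.52 [390.9, 168.0] [ 0.603 -0.244  0.106]
top beaker 0.81 [384.7, 274.4] [ 0.288 -0.245 -0.001]
top wash_bottle 0.68 [389.6, 170.7] [ 0.599 -0.245  0.083]
top amber_bottle 0.75 [174.4, 180.7] [0.557 0.418 0.055]
top white_jar 0.57 [173.4, 240.1] [0.376 0.402 0.066]
top paper_cup 0.98 [461.8, 251.5] [ 0.361 -0.459  0.076]
```

View pics/scene.png

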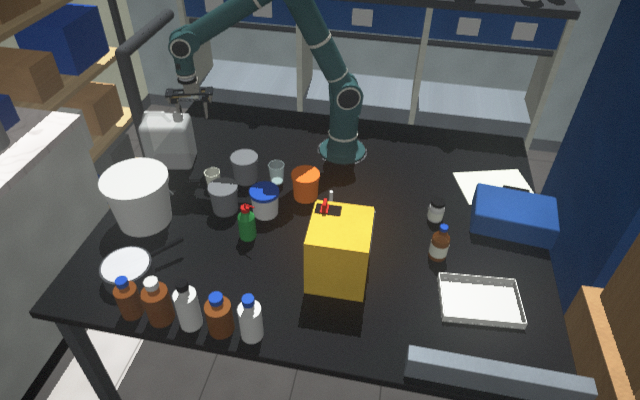

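View pics/top.png

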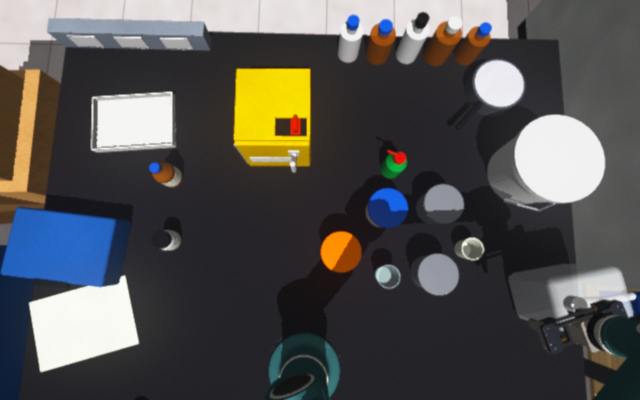

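The blue-lidded tub is at top (388,208) and scene (264,195). The look-alikes are orange (341,252) and grey (444,203) and (437,275). The locker pull is at about (293,160) and the red release at (296,125). Next I'll measure these by colour and depth.

Run:
```python
from h import *
np.set_printoptions(precision=4,suppress=True)
p=arm.capture("top"); W=cloud(p)
q=arm.capture("scene"); V=cloud(q)
save(p,"crop.png",(220,60,240,200),3.3)
K,R,t=cam(p); print("camtop",-R.T@t)
for nm,pic,C,box in (("top",p,W,(350,180,420,235)),("scene",q,V,(245,175,285,205))):
    hsv=cv2.cvtColor(pic["pixels"],cv2.COLOR_RGB2HSV); x0,y0,x1,y1=box
    m=np.zeros((400,640),bool); m[y0:y1,x0:x1]=True
    b=m&(hsv[...,0]>100)&(hsv[...,0]<130)&(hsv[...,1]>120)
    P=C[b]; P=P[P[:,2]>.1]; uv=np.argwhere(b)[:,::-1]
    (c,r),_=cv2.minEnclosingCircle(uv.astype(np.float32)),0
    print(nm,"lid",len(P),np.nanmedian(P,0),np.nanmin(P,0),np.nanmax(P,0),"circ",c,r,ray(pic,c,.114))
    red=(((hsv[...,0]<6)|(hsv[...,0]>174))&(hsv[...,1]>150))
    m[:]=False
    if nm=="top": m[100:145,270:315]=True
    else: m[190:222,315:345]=True
    P=C[m&red]; P=P[~np.isnan(P[:,0])]; Q=P[P[:,2]>P[:,2].max()-.012]; uv=np.argwhere(m&red)[:,::-1]
    print(nm,"red",len(P),P.min(0),P.max(0),"top",Q.mean(0),len(Q),"uv",uv.min(0),uv.max(0))
    y=(hsv[...,0]>20)&(hsv[...,0]<35)&(hsv[...,1]>150)
    P=C[y]; P=P[(P[:,2]>.225)&(P[:,2]<.255)]
    r=cv2.minAreaRect((P[:,:2]*1000).astype(np.float32)); print(nm,"roof",np.median(P[:,2]),r,cv2.boxPoints(r).tolist())
    # pull
    S=C.reshape(-1,3); S=S[(S[:,0]>.52)&(S[:,0]<.605)&(S[:,1]>-.02)&(S[:,1]<.12)&(S[:,2]>.18)]
    T=S[S[:,2]>.222]; print("pull",len(S),len(T),T.mean(0) if len(T) else S.mean(0),S.min(0),S.max(0))
    print("ray pull", [ (r["uv"],ray(pic,r["uv"],.212),round(r["score"],2)) for r in arm.spot_point(pic,"pull_grip")])
```

```text
camtop [ 0.349  -0.0189  1.174 ]
top lid 1249 [ 0.4834 -0.2301  0.1148] [ 0.4264 -0.2882  0.1019] [ 0.5412 -0.174   0.1215] circ (387.5374450683594, 207.4429931640625) 20.940616607666016 [ 0.4837 -0.2312  0.114 ]
top red 171 [0.6543 0.024  0.2406] [0.6946 0.0517 0.2783] top [0.6729 0.0372 0.2744] 51 uv [290 117] [300 134]
top roof 0.2409903455661237 ((732.8455200195312, 101.77810668945312), (214.177978515625, 198.88510131835938), 1.5173112154006958) [[623.1609497070312, 198.35018920898438], [628.4271850585938, -0.46518492698669434], [842.5300903320312, 5.206024169921875], [837.2638549804688, 204.02139282226562]]
pull 44 26 [0.5766 0.0423 0.2349] [0.5707 0.0358 0.1848] [0.5847 0.0482 0.2398]
ray pull [([293.5, 169.8], array([0.5666, 0.0398, 0.212 ]), 0.79), ([391.6, 169.9], array([ 0.5729, -0.223 ,  0.212 ]), 0.59)]
scene lid 503 [ 0.4927 -0.2294  0.1125] [ 0.4264 -0.2887  0.1008] [ 0.5468 -0.1729  0.1229] circ (263.20001220703125, 190.5) 15.2083101272583 [ 0.4875 -0.2321  0.114 ]
scene red 83 [ 0.35   -0.017  -0.0014] [0.6998 0.0517 0.2798] top [0.682  0.0385 0.2727] 25 uv [320 198] [328 213]
scene roof 0.23809705203601017 ((736.4520263671875, 101.06414794921875), (220.18370056152344, 198.83717346191406), 1.9028385877609253) [[623.1197509765625, 196.77235412597656], [629.7220458984375, -1.9551877975463867], [849.7843017578125, 5.3559417724609375], [843.1820068359375, 204.08348083496094]]
pull 43 19 [0.584  0.0433 0.232 ] [0.5727 0.0363 0.1933] [0.5911 0.0499 0.241 ]
ray pull [([332.5, 196.4], array([0.5765, 0.0496, 0.212 ]), 0.42)]
```

View pics/crop.png

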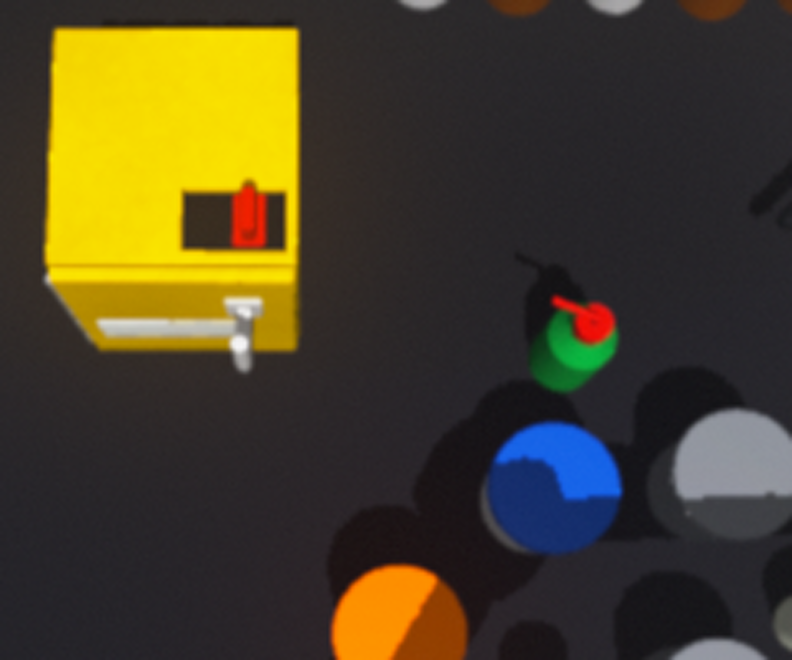

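Top crop: the blue lid is centred at about (0.485, -0.231) with its top at roughly 0.115. The pull post is at about (0.577, 0.042), the release fin at about (0.674, 0.037), and the locker yaw is about +1.5°. The grey and orange look-alikes are separate from the blue-lidded tub, so I'm setting off.

Request:
{"api": "carry_out", "payload": {"commands": [{"dx":28,"dy":-48,"jaw":0},{"dx":28,"dy":-48,"jaw":0},{"dx":28,"dy":-48,"jaw":0},{"dx":28,"dy":-48,"jaw":0},{"dx":46,"dy":-14.5,"jaw":0},{"dx":46,"dy":-14.5,"jaw":0},{"dx":46,"dy":-14.5,"jaw":0},{"dx":46,"dy":-14.5,"jaw":0},{"dx":46,"dy":-14.5,"jaw":0},{"dx":46,"dy":-14.5,"jaw":0}]}}

```text
schema error: expected keys dx, dy, dz, rx, ry, rz, jaw
```

Request:
{"api": "carry_out", "payload": {"commands": [{"dx":28,"dy":-48,"dz":0,"rx":0,"ry":0,"rz":0,"jaw":0},{"dx":28,"dy":-48,"dz":0,"rx":0,"ry":0,"rz":0,"jaw":0},{"dx":28,"dy":-48,"dz":0,"rx":0,"ry":0,"rz":0,"jaw":0},{"dx":28,"dy":-48,"dz":0,"rx":0,"ry":0,"rz":0,"jaw":0},{"dx":46,"dy":-14.5,"dz":0,"rx":0,"ry":0,"rz":0,"jaw":0},{"dx":46,"dy":-14.5,"dz":0,"rx":0,"ry":0,"rz":0,"jaw":0},{"dx":46,"dy":-14.5,"dz":0,"rx":0,"ry":0,"rz":0,"jaw":0},{"dx":46,"dy":-14.5,"dz":0,"rx":0,"ry":0,"rz":0,"jaw":0},{"dx":46,"dy":-14.5,"dz":0,"rx":0,"ry":0,"rz":0,"jaw":0},{"dx":46,"dy":-14.5,"dz":0,"rx":0,"ry":0,"rz":0,"jaw":0}]}}

```text
t: 2.65
tool_pos: [0.4859, -0.2299, 0.2289]
eef_rot: [[0.95, 0.313, 0.0], [0.313, -0.95, -0.0], [0.0, 0.001, -1.0]]
force: [0.2, -0.3, 0.9]
finger_gap: 0.0004
finger_force: 0.0
```

Request:
{"api": "carry_out", "payload": {"commands": [{"dx":0,"dy":0,"dz":40,"rx":0,"ry":0,"rz":0,"jaw":0},{"dx":0,"dy":0,"dz":40,"rx":0,"ry":0,"rz":0,"jaw":0},{"dx":0,"dy":0,"dz":10,"rx":0,"ry":0,"rz":0,"jaw":0},{"dx":0,"dy":0,"dz":3,"rx":0,"ry":0,"rz":0,"jaw":0},{"dx":0,"dy":0,"dz":3,"rx":0,"ry":0,"rz":0,"jaw":0},{"dx":0,"dy":0,"dz":3,"rx":0,"ry":0,"rz":0,"jaw":0},{"dx":0,"dy":0,"dz":3,"rx":0,"ry":0,"rz":0,"jaw":0}]}}

```text
t: 3.52
tool_pos: [0.4852, -0.2311, 0.1274]
eef_rot: [[0.95, 0.313, 0.001], [0.313, -0.95, -0.001], [0.001, 0.001, -1.0]]
force: [-0.8, -0.7, 6.6]
finger_gap: 0.0003
finger_force: 3.0
```

Request:
{"api": "carry_out", "payload": {"commands": [{"dx":0,"dy":0,"dz":2,"rx":0,"ry":0,"rz":0,"jaw":0},{"dx":0,"dy":0,"dz":2,"rx":0,"ry":0,"rz":0,"jaw":0},{"dx":0,"dy":0,"dz":1.5,"rx":0,"ry":0,"rz":0,"jaw":0}]}}

```text
t: 3.9
tool_pos: [0.4854, -0.2311, 0.1242]
eef_rot: [[0.95, 0.313, 0.001], [0.313, -0.95, -0.001], [0.0, 0.002, -1.0]]
force: [-9.5, 3.7, 32.2]
finger_gap: 0.0001
finger_force: 16.0
```

Request:
{"api": "carry_out", "payload": {"commands": [{"dx":0,"dy":0,"dz":0,"rx":0,"ry":0,"rz":0,"jaw":0},{"dx":0,"dy":0,"dz":0,"rx":0,"ry":0,"rz":0,"jaw":0},{"dx":0,"dy":0,"dz":0,"rx":0,"ry":0,"rz":0,"jaw":0}]}}

```text
t: 4.28
tool_pos: [0.4854, -0.2311, 0.1243]
eef_rot: [[0.95, 0.313, 0.001], [0.313, -0.95, -0.002], [0.001, 0.002, -1.0]]
force: [-6.9, 2.9, 22.5]
finger_gap: 0.0006
finger_force: 11.6
```

Request:
{"api": "carry_out", "payload": {"commands": [{"dx":0,"dy":0,"dz":-50,"rx":0,"ry":0,"rz":0,"jaw":0},{"dx":0,"dy":0,"dz":-50,"rx":0,"ry":0,"rz":0,"jaw":0},{"dx":0,"dy":0,"dz":-50,"rx":0,"ry":0,"rz":0,"jaw":0},{"dx":0,"dy":0,"dz":-40,"rx":0,"ry":0,"rz":0,"jaw":0.6},{"dx":34.6,"dy":-46,"dz":0,"rx":0,"ry":0,"rz":0,"jaw":0.6},{"dx":34.6,"dy":-46,"dz":0,"rx":0,"ry":0,"rz":0,"jaw":0.6},{"dx":34.6,"dy":-46,"dz":0,"rx":0,"ry":0,"rz":0,"jaw":0.6},{"dx":34.6,"dy":-46,"dz":0,"rx":0,"ry":0,"rz":0,"jaw":0.6},{"dx":34.6,"dy":-46,"dz":0,"rx":0,"ry":0,"rz":0.145,"jaw":0.6},{"dx":0,"dy":0,"dz":0,"rx":0,"ry":0,"rz":0.145,"jaw":0.6}]}}

```text
t: 5.52
tool_pos: [0.5772, 0.048, 0.3109]
eef_rot: [[0.999, 0.033, 0.0], [0.033, -0.999, 0.003], [0.0, -0.003, -1.0]]
force: [-0.1, -0.4, 0.0]
finger_gap: 0.0547
finger_force: 0.0
```

Run:
```python
from h import *
np.set_printoptions(precision=4,suppress=True)
o=arm.get_obs(); print(o["t"],o["tool_pos"],o["eef_rot"],o["q"])
q=arm.capture("scene"); save(q,"s2.png",(220,120,200,150),4); V=cloud(q)
hsv=cv2.cvtColor(q["pixels"],cv2.COLOR_RGB2HSV)
m=np.zeros((400,640),bool); m[175:205,245:285]=True
b=m&(hsv[...,0]>100)&(hsv[...,0]<130)&(hsv[...,1]>120)
P=V[b]; P=P[P[:,2]>.095]; print("lid",np.median(P,0),np.nanmin(P,0),np.nanmax(P,0))
```

```text
5.525 [0.5772 0.048  0.3109] [[ 0.9995  0.0326  0.0001]
 [ 0.0326 -0.9995  0.0028]
 [ 0.0002 -0.0028 -1.    ]] [  10.3684   17.7343  -22.9326   95.4322    7.1728   68.2725 -102.3738]
lid [ 0.493  -0.2287  0.1085] [ 0.4229 -0.2877  0.0964] [ 0.5466 -0.1726  0.1193]
```

View pics/s2.png

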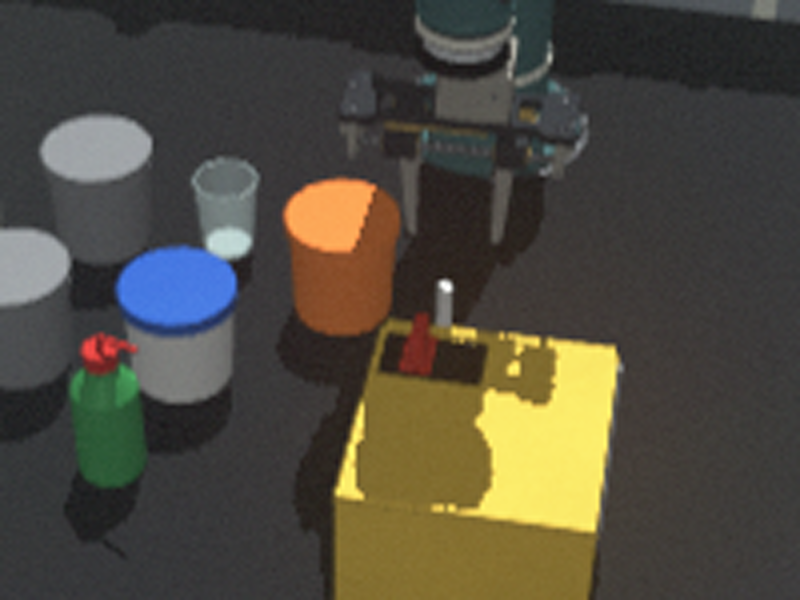

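The lid is home. The picture shows the open fingers in front of and straddling the post at crop (445,300). Descending onto it.

Request:
{"api": "carry_out", "payload": {"commands": [{"dx":0,"dy":5,"dz":40,"rx":0,"ry":0,"rz":0,"jaw":0.6},{"dx":0,"dy":0,"dz":40,"rx":0,"ry":0,"rz":0,"jaw":0.6},{"dx":0,"dy":0,"dz":18,"rx":0,"ry":0,"rz":0,"jaw":0.6},{"dx":0,"dy":0,"dz":0,"rx":0,"ry":0,"rz":0,"jaw":0.3},{"dx":0,"dy":0,"dz":0,"rx":0,"ry":0,"rz":0,"jaw":0},{"dx":0,"dy":0,"dz":0,"rx":0,"ry":0,"rz":0,"jaw":0},{"dx":0,"dy":0,"dz":0,"rx":0,"ry":0,"rz":0,"jaw":0}]}}

```text
t: 6.45
tool_pos: [0.578, 0.0398, 0.2144]
eef_rot: [[1.0, 0.03, 0.003], [0.03, -1.0, 0.004], [0.003, -0.004, -1.0]]
force: [1.8, 11.3, -0.9]
finger_gap: 0.0169
finger_force: 5.5
```

Request:
{"api": "carry_out", "payload": {"commands": [{"dx":0,"dy":-2,"dz":0,"rx":0,"ry":0,"rz":0,"jaw":0},{"dx":0,"dy":0,"dz":0,"rx":0,"ry":0,"rz":0,"jaw":0},{"dx":0,"dy":0,"dz":0,"rx":0,"ry":0,"rz":0,"jaw":0}]}}

```text
t: 6.82
tool_pos: [0.5778, 0.0416, 0.2143]
eef_rot: [[1.0, 0.031, 0.003], [0.031, -1.0, 0.003], [0.003, -0.003, -1.0]]
force: [0.7, 6.7, 2.4]
finger_gap: 0.0134
finger_force: 30.0
```

Request:
{"api": "carry_out", "payload": {"commands": [{"dx":-2.5,"dy":-1,"dz":0,"rx":0,"ry":0,"rz":0,"jaw":0},{"dx":-2.5,"dy":-1,"dz":0,"rx":0,"ry":0,"rz":0,"jaw":0},{"dx":-2.5,"dy":-1,"dz":0,"rx":0,"ry":0,"rz":0,"jaw":0},{"dx":-1.5,"dy":-0.5,"dz":0,"rx":0,"ry":0,"rz":0,"jaw":0},{"dx":0,"dy":0,"dz":0,"rx":0,"ry":0,"rz":0,"jaw":0},{"dx":0,"dy":0,"dz":0,"rx":0,"ry":0,"rz":0,"jaw":0}]}}

```text
t: 7.58
tool_pos: [0.5702, 0.0445, 0.2144]
eef_rot: [[1.0, 0.029, 0.006], [0.029, -1.0, 0.004], [0.006, -0.003, -1.0]]
force: [5.6, 5.4, -0.7]
finger_gap: 0.0134
finger_force: 30.0
```

Request:
{"api": "carry_out", "payload": {"commands": [{"dx":-2.5,"dy":-1,"dz":0,"rx":0,"ry":0,"rz":0,"jaw":0},{"dx":-2.5,"dy":-1,"dz":0,"rx":0,"ry":0,"rz":0,"jaw":0},{"dx":-2.5,"dy":-1,"dz":0,"rx":0,"ry":0,"rz":0,"jaw":0},{"dx":0,"dy":0,"dz":0,"rx":0,"ry":0,"rz":0,"jaw":0}]}}

```text
t: 8.07
tool_pos: [0.5656, 0.0462, 0.2144]
eef_rot: [[1.0, 0.029, 0.013], [0.029, -1.0, 0.003], [0.013, -0.003, -1.0]]
force: [15.4, 4.8, -8.3]
finger_gap: 0.0136
finger_force: 30.0
```

The pull stopped dead at about 12 mm with the force climbing, so the door is caught. I'll ease it back, let go and go to the release.

Request:
{"api": "carry_out", "payload": {"commands": [{"dx":5,"dy":2,"dz":0,"rx":0,"ry":0,"rz":0,"jaw":0},{"dx":5,"dy":2,"dz":0,"rx":0,"ry":0,"rz":0,"jaw":0},{"dx":4.5,"dy":2,"dz":0,"rx":0,"ry":0,"rz":0,"jaw":0},{"dx":0,"dy":0,"dz":0,"rx":0,"ry":0,"rz":0,"jaw":0.6},{"dx":0,"dy":0,"dz":0,"rx":0,"ry":0,"rz":0,"jaw":0.6},{"dx":0,"dy":0,"dz":-40,"rx":0,"ry":0,"rz":0,"jaw":0.6},{"dx":0,"dy":0,"dz":-50,"rx":0,"ry":0,"rz":0,"jaw":0.6},{"dx":0,"dy":0,"dz":-30,"rx":0,"ry":0,"rz":0,"jaw":0.6}]}}

```text
t: 9.07
tool_pos: [0.5753, 0.0388, 0.3355]
eef_rot: [[1.0, 0.028, 0.002], [0.028, -1.0, -0.001], [0.002, 0.001, -1.0]]
force: [1.0, 0.6, -0.3]
finger_gap: 0.0549
finger_force: 0.0
```

Run:
```python
from h import *
np.set_printoptions(precision=4,suppress=True)
for n in("scene","top"):
    q=arm.capture(n); V=cloud(q)
    for r in arm.spot_point(q,"release_top"): print(n,r["score"],r["uv"],ray(q,r["uv"],.274))
    hsv=cv2.cvtColor(q["pixels"],cv2.COLOR_RGB2HSV)
    m=((hsv[...,0]<6)|(hsv[...,0]>174))&(hsv[...,1]>150)
    P=V[m]; P=P[(P[:,2]>.262)&(P[:,2]<.285)&(P[:,0]>.6)]; print(n,len(P),P.min(0) if len(P) else 0,P.max(0) if len(P) else 0)
```

```text
scene 0.51 [323.3, 202.1] [0.6812 0.0352 0.274 ]
scene 35 [0.6609 0.033  0.2627] [0.6982 0.0446 0.2784]
top 0 0 0
```

Request:
{"api": "carry_out", "payload": {"commands": [{"dx":50,"dy":-1,"dz":0,"rx":0,"ry":0,"rz":0,"jaw":0.6},{"dx":51,"dy":-2,"dz":0,"rx":0,"ry":0,"rz":0,"jaw":0.6},{"dx":0,"dy":0,"dz":0,"rx":0,"ry":0,"rz":0,"jaw":0.6},{"dx":0,"dy":0,"dz":40,"rx":0,"ry":0,"rz":0,"jaw":0.6},{"dx":0,"dy":0,"dz":28,"rx":0,"ry":0,"rz":0,"jaw":0.6},{"dx":0,"dy":0,"dz":0,"rx":0,"ry":0,"rz":0,"jaw":0.4},{"dx":0,"dy":0,"dz":0,"rx":0,"ry":0,"rz":0,"jaw":0},{"dx":0,"dy":0,"dz":0,"rx":0,"ry":0,"rz":0,"jaw":0},{"dx":0,"dy":0,"dz":0,"rx":0,"ry":0,"rz":0,"jaw":0}]}}

```text
t: 10.4
tool_pos: [0.6765, 0.0445, 0.2665]
eef_rot: [[1.0, 0.028, 0.002], [0.028, -1.0, -0.001], [0.002, 0.001, -1.0]]
force: [0.3, -1.9, 1.3]
finger_gap: 0.017
finger_force: 0.8
```

Request:
{"api": "carry_out", "payload": {"commands": [{"dx":0,"dy":0,"dz":0,"rx":0,"ry":0,"rz":0,"jaw":0},{"dx":0,"dy":0,"dz":0,"rx":0,"ry":0,"rz":0,"jaw":0},{"dx":0,"dy":-6,"dz":0,"rx":0,"ry":0,"rz":0,"jaw":0},{"dx":0,"dy":-6,"dz":0,"rx":0,"ry":0,"rz":0,"jaw":0},{"dx":0,"dy":-6,"dz":0,"rx":0,"ry":0,"rz":0,"jaw":0},{"dx":0,"dy":-6,"dz":0,"rx":0,"ry":0,"rz":0,"jaw":0}]}}

```text
t: 11.15
tool_pos: [0.6761, 0.0643, 0.2663]
eef_rot: [[1.0, 0.026, 0.002], [0.026, -1.0, -0.008], [0.002, 0.008, -1.0]]
force: [-0.5, -15.3, 8.6]
finger_gap: 0.0115
finger_force: 30.0
```

Request:
{"api": "carry_out", "payload": {"commands": [{"dx":0,"dy":-3,"dz":0,"rx":0,"ry":0,"rz":0,"jaw":0},{"dx":0,"dy":0,"dz":0,"rx":0,"ry":0,"rz":0,"jaw":0},{"dx":0,"dy":0,"dz":0,"rx":0,"ry":0,"rz":0,"jaw":0}]}}

```text
t: 11.52
tool_pos: [0.6761, 0.0643, 0.2662]
eef_rot: [[1.0, 0.023, 0.001], [0.023, -1.0, -0.01], [0.001, 0.01, -1.0]]
force: [-1.4, -14.0, 8.1]
finger_gap: 0.0119
finger_force: 30.0
```

Run:
```python
from h import *
np.set_printoptions(precision=4,suppress=True)
q=arm.capture("scene"); V=cloud(q); save(q,"s3.png",(295,170,100,75),8)
hsv=cv2.cvtColor(q["pixels"],cv2.COLOR_RGB2HSV)
m=((hsv[...,0]<6)|(hsv[...,0]>174))&(hsv[...,1]>130)
P=V[m]; P=P[(P[:,2]>.235)&(P[:,2]<.285)&(P[:,0]>.6)]; print(len(P),P.min(0),P.max(0))
```

```text
75 [0.6611 0.0522 0.2401] [0.7011 0.0782 0.2779]
```

View pics/s3.png

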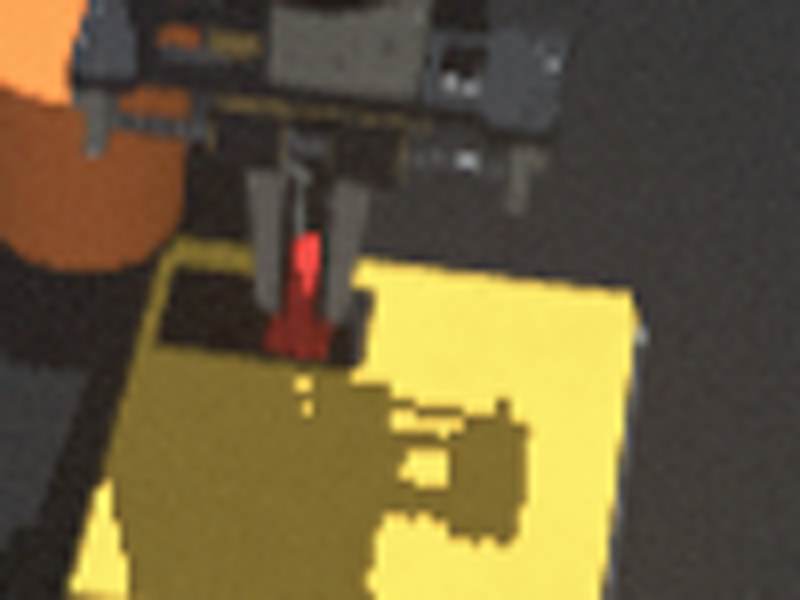

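Request:
{"api": "carry_out", "payload": {"commands": [{"dx":0,"dy":-3,"dz":0,"rx":0,"ry":0,"rz":0,"jaw":0},{"dx":0,"dy":-3,"dz":0,"rx":0,"ry":0,"rz":0,"jaw":0},{"dx":0,"dy":0,"dz":0,"rx":0,"ry":0,"rz":0,"jaw":0}]}}

```text
t: 11.95
tool_pos: [0.6761, 0.0645, 0.2662]
eef_rot: [[1.0, 0.019, 0.0], [0.019, -1.0, -0.017], [0.0, 0.017, -1.0]]
force: [-3.0, -23.1, 9.3]
finger_gap: 0.0118
finger_force: 30.0
```

Request:
{"api": "carry_out", "payload": {"commands": [{"dx":0,"dy":5,"dz":0,"rx":0,"ry":0,"rz":0,"jaw":0},{"dx":0,"dy":4,"dz":0,"rx":0,"ry":0,"rz":0,"jaw":0},{"dx":0,"dy":0,"dz":0,"rx":0,"ry":0,"rz":0,"jaw":0.6},{"dx":0,"dy":0,"dz":0,"rx":0,"ry":0,"rz":0,"jaw":0.6},{"dx":0,"dy":0,"dz":-40,"rx":0,"ry":0,"rz":0,"jaw":0.6},{"dx":0,"dy":0,"dz":-30,"rx":0,"ry":0,"rz":0,"jaw":0.6},{"dx":-50,"dy":10,"dz":0,"rx":0,"ry":0,"rz":0,"jaw":0.6},{"dx":-48.5,"dy":10,"dz":0,"rx":0,"ry":0,"rz":0,"jaw":0.6},{"dx":0,"dy":0,"dz":0,"rx":0,"ry":0,"rz":0,"jaw":0.6}]}}

```text
t: 13.08
tool_pos: [0.5744, 0.0471, 0.335]
eef_rot: [[1.0, 0.03, -0.002], [0.03, -1.0, -0.001], [-0.002, 0.001, -1.0]]
force: [0.6, -0.1, 0.1]
finger_gap: 0.0549
finger_force: 0.0
```

Run:
```python
from h import *
np.set_printoptions(precision=4,suppress=True)
q=arm.capture("scene"); V=cloud(q)
hsv=cv2.cvtColor(q["pixels"],cv2.COLOR_RGB2HSV)
m=((hsv[...,0]<6)|(hsv[...,0]>174))&(hsv[...,1]>130)
P=V[m]; P=P[(P[:,2]>.235)&(P[:,2]<.285)&(P[:,0]>.6)]; print(len(P),P.min(0),P.max(0))
```

```text
87 [0.6554 0.0521 0.2389] [0.7027 0.0782 0.2775]
```

Request:
{"api": "carry_out", "payload": {"commands": [{"dx":3,"dy":5,"dz":40,"rx":0,"ry":0,"rz":0,"jaw":0.6},{"dx":0,"dy":0,"dz":50,"rx":0,"ry":0,"rz":0,"jaw":0.6},{"dx":0,"dy":0,"dz":31,"rx":0,"ry":0,"rz":0,"jaw":0.6},{"dx":0,"dy":0,"dz":0,"rx":0,"ry":0,"rz":0,"jaw":0.4},{"dx":0,"dy":0,"dz":0,"rx":0,"ry":0,"rz":0,"jaw":0},{"dx":0,"dy":0,"dz":0,"rx":0,"ry":0,"rz":0,"jaw":0},{"dx":0,"dy":0,"dz":0,"rx":0,"ry":0,"rz":0,"jaw":0},{"dx":0,"dy":0,"dz":0,"rx":0,"ry":0,"rz":0,"jaw":0}]}}

```text
t: 14.12
tool_pos: [0.581, 0.0419, 0.2151]
eef_rot: [[1.0, 0.029, 0.002], [0.029, -1.0, 0.0], [0.002, -0.0, -1.0]]
force: [-0.1, 0.9, 3.4]
finger_gap: 0.0134
finger_force: 30.0
```

Run:
```python
from h import *
import math
h=np.array([.623,.198]); g=np.array([.5775,.0415]); c,s=math.cos,math.sin
old=g
for d in range(6,61,6):
    a=-math.radians(d); n=h+np.array([[c(a),-s(a)],[s(a),c(a)]])@(g-h)
    D=n-old; old=n
    # tool x at yaw (1.6deg - 0.5*d before the row), turning half as fast as the door
    y=math.radians(1.6-.5*(d-6)); x=np.array([c(y),s(y)]); yy=np.array([s(y),-c(y)])
    print(d,n.round(4),"half-turn:",(1e3*D@x).round(1),(1e3*D@yy).round(1),"rz .0524")
```

```text
6 [0.5614 0.0471] half-turn: -15.9 -6.1 rz .0524
12 [0.546  0.0544] half-turn: -15.6 -6.9 rz .0524
18 [0.5314 0.0632] half-turn: -15.2 -7.7 rz .0524
24 [0.5178 0.0735] half-turn: -14.8 -8.5 rz .0524
30 [0.5053 0.0852] half-turn: -14.3 -9.2 rz .0524
36 [0.4942 0.0981] half-turn: -13.8 -10.0 rz .0524
42 [0.4845 0.1121] half-turn: -13.3 -10.7 rz .0524
48 [0.4763 0.1271] half-turn: -12.7 -11.4 rz .0524
54 [0.4696 0.1428] half-turn: -12.1 -12.0 rz .0524
60 [0.4647 0.1592] half-turn: -11.5 -12.6 rz .0524
```

Request:
{"api": "carry_out", "payload": {"commands": [{"dx":-8,"dy":-3,"dz":0,"rx":0,"ry":0,"rz":0.026,"jaw":0},{"dx":-8,"dy":-3,"dz":0,"rx":0,"ry":0,"rz":0.026,"jaw":0},{"dx":-8,"dy":-3.5,"dz":0,"rx":0,"ry":0,"rz":0.026,"jaw":0},{"dx":-7.5,"dy":-3.5,"dz":0,"rx":0,"ry":0,"rz":0.026,"jaw":0}]}}

```text
t: 14.62
tool_pos: [0.5499, 0.0557, 0.2151]
eef_rot: [[0.997, -0.077, 0.004], [-0.077, -0.997, 0.001], [0.004, -0.001, -1.0]]
force: [5.5, 2.5, 3.3]
finger_gap: 0.0131
finger_force: 30.0
```

Well past the catch stop with a low force, so the door is free. I'll carry on along the arc.

Request:
{"api": "carry_out", "payload": {"commands": [{"dx":-7.6,"dy":-3.8,"dz":0,"rx":0,"ry":0,"rz":0.026,"jaw":0},{"dx":-7.6,"dy":-3.9,"dz":0,"rx":0,"ry":0,"rz":0.026,"jaw":0},{"dx":-7.4,"dy":-4.2,"dz":0,"rx":0,"ry":0,"rz":0.026,"jaw":0},{"dx":-7.4,"dy":-4.3,"dz":0,"rx":0,"ry":0,"rz":0.026,"jaw":0},{"dx":-7.2,"dy":-4.6,"dz":0,"rx":0,"ry":0,"rz":0.026,"jaw":0},{"dx":-7.1,"dy":-4.6,"dz":0,"rx":0,"ry":0,"rz":0.026,"jaw":0},{"dx":-6.9,"dy":-5,"dz":0,"rx":0,"ry":0,"rz":0.026,"jaw":0},{"dx":-6.9,"dy":-5,"dz":0,"rx":0,"ry":0,"rz":0.026,"jaw":0}]}}

```text
t: 15.62
tool_pos: [0.4998, 0.0995, 0.215]
eef_rot: [[0.959, -0.282, 0.006], [-0.282, -0.959, 0.001], [0.005, -0.003, -1.0]]
force: [9.1, 1.1, 1.0]
finger_gap: 0.0132
finger_force: 30.0
```

Request:
{"api": "carry_out", "payload": {"commands": [{"dx":-5.6,"dy":-5.3,"dz":0,"rx":0,"ry":0,"rz":0.026,"jaw":0},{"dx":-5.6,"dy":-5.4,"dz":0,"rx":0,"ry":0,"rz":0.026,"jaw":0},{"dx":-5.6,"dy":-5.7,"dz":0,"rx":0,"ry":0,"rz":0.026,"jaw":0},{"dx":-6.2,"dy":-5.7,"dz":0,"rx":0,"ry":0,"rz":0.026,"jaw":0},{"dx":-6,"dy":-6,"dz":0,"rx":0,"ry":0,"rz":0.026,"jaw":0},{"dx":-6,"dy":-6,"dz":0,"rx":0,"ry":0,"rz":0.026,"jaw":0},{"dx":-5.7,"dy":-6.3,"dz":0,"rx":0,"ry":0,"rz":0.026,"jaw":0},{"dx":-5.7,"dy":-6.3,"dz":0,"rx":0,"ry":0,"rz":0.026,"jaw":0},{"dx":0,"dy":0,"dz":0,"rx":0,"ry":0,"rz":0,"jaw":0},{"dx":0,"dy":0,"dz":0,"rx":0,"ry":0,"rz":0,"jaw":0}]}}

```text
t: 16.88
tool_pos: [0.4713, 0.1576, 0.2149]
eef_rot: [[0.881, -0.474, -0.001], [-0.474, -0.881, -0.003], [0.001, 0.003, -1.0]]
force: [-1.4, -4.1, 11.1]
finger_gap: 0.0135
finger_force: 30.0
```

Run:
```python
from h import *
o=arm.get_obs(); print(o["tool_pos"],o["force"],o["q"],o["qd"])
q=arm.capture("scene"); save(q,"s4.png",(200,110,260,195),3)
```

```text
[0.47134675 0.15757112 0.21487928] [-1.35292151 -4.09546226 11.0979811 ] [  -3.52155835   14.81638131  -21.84307729  112.46065493    6.93702694
   54.06218193 -147.06459739] [ 0.10197529 -0.02888009 -0.01174291  0.05763196  0.03580051  0.02101166
  0.03585721]
```

View pics/s4.png

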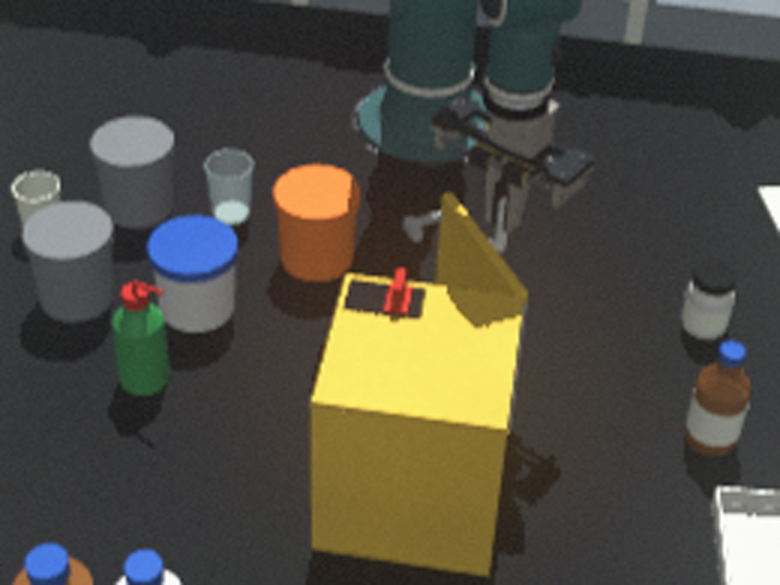

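The picture shows the door open about 58°, gripped by its pull at crop (500,225), and everything else in place. Handing in.

```bash
python3 -c "
from bench import arm
print(arm.job_done())"
```

```text
the job is handed in; nothing more can be done
None
```

The job is handed in (no verdict came back): the lid is pressed home, the tug showed the door was caught, the red release was slid to its end stop, and the door is held open at about 58° by its pull with nothing else seen to have moved.

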